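Press the maple rosette home in the carved panel

ROBOT

A 6-joint arm with a two-finger parallel gripper is mounted at the origin on the work surface. World frame = base frame: x ahead of the robot, y to its left, z up, the work surface at z = 0. Lengths are in m, angles in rad, forces in N, time in s.
With the tool pointing down it reaches from about 0.3 to 0.775 m from the base axis. Payload 14.6 kg.
Tool frame: the origin (TCP) lies midway between the tips of the shut fingers; the grasp point (between the pads) lies 19 mm behind it (grasp_offset is the distance from the TCP to the grasp point, in m); z points along the fingers, y is the line along which they close (so a half turn about z gives the same grasp; the last joint's range is limited). The gripper opens to 94 mm and grips with 3 to 60 N. Pads are 16 mm wide; open, the fingers measure 119 mm over their backs; the gripper's body (75 mm by 177 mm) begins 78 mm behind the grasp point.
Start: joints at [1.258, 0.3, 1.521, -0, 1.321, -0.067], TCP at [0.134, 0.533, 0.205] pointing down, gripper open.
Joint ranges: [-3.03, 3.03], [-0.79, 2.21], [0.23, 2.52], [-1.04, 4.18], [0, 3.07], [-2.55, 2.55]. Speed limits (rad/s): [2.22, 2.22, 2.57, 3.14, 3.14, 3.14].

INTERFACE

Orientations are given as [roll, pitch, yaw] about the fixed x, y, z axes, in that order (R = Rz(yaw) Ry(pitch) Rx(roll)).
In Python, from station import * gives the robot as it stands. The module is installed in compiled form; this text tells all that it offers.
- The arm moves only by the tool send_rows, never from a script. Its argument "rows" is a list of rows, each an object of numbers: "dx", "dy", "dz": the shift along the tool's x, y, z in mm; "roll": the turn about the tool's z in degrees; "jaw": the closure, from -1 (fully open) to 1 (shut). In form: [{"dx": .., "dy": .., "dz": .., "roll": .., "jaw": ..}, ...]. A call has 1 to 12 rows; each row shifts and turns the commanded pose from where the row before left it, along the tool's axes as they then stand; what a row does not reach is not made up. A row lasts 1/12 s, in which the tool goes at most 41.7 mm and 7.16 degrees, less where a joint would pass 70% of its speed; a pose out of reach is approached as far as the arm can. A call is refused whole if a number of a shift passes 41.7 or a number of a turn 7.16, either way. A call with a gripper value outside its range is refused whole. The fingers move at their own pace and stop on an object; "force" is the grip in N (left out, the last holds). Time passes only in rows, so rows that do not move let the fingers close. It gives the time, the measured TCP pose, the force, the opening and the grip force at its end, in the units of the state.
- get_obs(): the state, without advancing time (a new reading comes with each control period).
- camera(name): name is "scene" or "top" or "wrist"; returns a dict with "frame" (420x560x3 uint8, red, green, blue), "z_map" (420x560 float32, m along the optical axis (not along the pixel's ray), 0 where there is no reading), "camera_matrix" (3x3 intrinsics, pixels), "D" ([k1, k2, p1, p2, k3] as OpenCV has them; the pictures are not rectified), "rvec" (rotation vector, rad) and "tvec" (3), from world to camera coordinates, as OpenCV has them. Camera axes: x right, y down, z forward; pixel columns grow to the right and rows downward; lengths in m; the calibration is good to about 2 mm. A picture is of the moment at which its call begins.
- hand_in(): hands the job in; it is judged then, once.
The state is a dict: "time_s": time; "qpos": joint angles; "joint_vel": joint speeds; "tau": joint torques, N m; "ee_pos": TCP position; "eef_rot": TCP orientation; "force": force on the tool from outside, world axes, zero at the start; "moment": the same for the moment, N m; "grip_width": finger opening in m; "grip_force": force on a finger pad.
Only numpy, scipy, OpenCV 4.12 (cv2) and the standard library are available. Lean on these libraries where they do the work, as an engineer would, in place of code of your own. Each camera call takes 0.05 s, during which the arm holds its last target. There are 200 camera calls.

TASK

On the carver's bench three wooden rosettes stand proud in their sockets in the walnut panel. With the fingertips, gently press the pale maple one straight down until it is fully home, then draw back clear of it. Do not pull it up, do not touch the cherry or ebony rosettes, and leave the gouges, mallet and glue bottle where they are.

Things in the scene. Friction and masses are not known exactly. Their poses are not given: they have to be found in the camera images.
- panel: dark walnut carved panel, fixed to the bench between four round steel dogs (19 mm across, 30 mm high, close beside its edges). Cloud-shaped outline, 340 mm along its y and about 235 mm along its x (x from -0.135 to +0.10), straight edge at +x. Origin on the bench under it; z up. Its flat top is 34 mm above the bench. Three sockets at (-5, +95), (-55, 0) and (-5, -95) mm in its x, y hold the rosettes, one each, in any order. The low relief is under 5 mm high.
- rosette_maple_top (a point): centre of the top face of the pale cream maple rosette, the one to press; a round plug 36 mm across with a flat top, a flower cut in it. The cap sits on a springy felt washer and gives up to 6 mm (about 2 N, then 2 N more per mm) and springs back. The plug slides in its socket at about 2.5 N and, once home, only the felt gives, so the push grows from 2.5 N by 2 N per mm; after about 6 mm it is solid.
- rosette_maple (a joint): how far the pale maple rosette's plug is down in its socket (m), without the give of the felt. It slides straight down. At 0 its top is 15 mm above the panel's top face; grows as it goes in; 0.009 is fully home, on its stop, with the top 6 mm above the panel; it starts between 0 and 0.003. Negative: pulled up out of the socket. Stays where it is left (friction).
- rosette_cherry_top (a point): centre of the top face of the red-brown cherry rosette, same shape; to be left alone.
- rosette_cherry (a joint): how far the red-brown cherry rosette's plug is down in its socket (m), without the give of the felt. It slides straight down. At 0 its top is 15 mm above the panel's top face; grows as it goes in; 0.009 is fully home, on its stop, with the top 6 mm above the panel; it starts between 0 and 0.003. Negative: pulled up out of the socket. Stays where it is left (friction).
- rosette_ebony_top (a point): centre of the top face of the black ebony rosette, same shape; to be left alone.
- rosette_ebony (a joint): how far the black ebony rosette's plug is down in its socket (m), without the give of the felt. It slides straight down. At 0 its top is 15 mm above the panel's top face; grows as it goes in; 0.009 is fully home, on its stop, with the top 6 mm above the panel; it starts between 0 and 0.003. Negative: pulled up out of the socket. Stays where it is left (friction).
- gouge_red_mid (a point): carving gouge with a dark red wooden handle lying loose on the bench beyond the panel's straight edge, about 205 mm long, 26 mm thick; this point is near its middle, 13 mm up; its x runs along it to the blade.
- gouge_tan_mid (a point): the same with a light tan handle.
- mallet_mid (a point): round wooden carver's mallet standing on its head on the bench at one end of the panel, loose, 205 mm high, head 84 mm across; this point is on its axis 100 mm up.
- glue_mid (a point): white glue bottle standing loose at the other end of the panel, 120 mm high, 52 mm across, orange cap; this point is on its axis 60 mm up.
There are look-alikes about, which are no part of the job. Of the things like the part that bears mallet_mid, leave any that is yellow; of the rest the larger one is meant.

How it is judged:
On the way:
1. the maple rosette is pressed home by the fingertips (within 1.5 mm of its stop, fingers on it) (value of joint rosette_maple above 0.0075 m and contact force between the fingers and rosette_maple above 0.3 N), for 0.03 s.
At the end, for the whole second after the job is handed in: the maple rosette is within 1.5 mm of its stop; cherry and ebony still stand proud (joint between -0.0015 and 0.0045 m); gouges, mallet and bottle within 15 mm of where they were, mallet and bottle upright (value of joint rosette_maple above 0.0075 m and value of joint rosette_cherry between -0.0015 and 0.0045 m and value of joint rosette_ebony between -0.0015 and 0.0045 m and distance of each of gouge_red_mid, gouge_tan_mid, mallet_mid, glue_mid from where it was at the start of the episode below 0.015 m and angle between each of mallet_mid, glue_mid's own z axis and vertical below 0.2 rad); the robot touches nothing.
It fails at once if the maple rosette is pulled up out of its socket (value of joint rosette_maple below -0.002 m).
It fails at once if the maple rosette is pressed hard (over 25 N) (contact force between anything else and rosette_maple above 25 N).
It fails at once if the cherry or ebony rosette is touched (contact force between anything else and rosette_cherry above 0.5 N or contact force between anything else and rosette_ebony above 0.5 N).
It fails at once if a gouge, the mallet or the bottle is pushed away from its place (over 15 mm) (distance of any of gouge_red_mid, gouge_tan_mid, mallet_mid, glue_mid from where it was at the start of the episode above 0.015 m).
It also fails if it takes over 38 s, if anything falls off the work surface, if the arm or the gripper's body presses on something with over 40 N, if the wrist force passes 120 N, or if a joint passes its speed limit or range.

## Working session

There is one attempt and no reset: what is moved stays moved. The work goes in short steps, Python scripts to look and compute and a tool call to move; the robot and the scene stay as the last step left them, time stands still between calls to the robot, and variables do not carry over. Pictures are saved under pics/ and viewed, at most 10 in all, crops included, and the job is handed in when it is done.

Besides the shell and the picture viewer there is one more tool, called after "Emit:" as name([rows], argument=value, ...), one row to a line, values as JSON. send_rows: Moves the arm, as the interface text tells. Its arguments: {"type":"object","properties":{"rows":{"type":"array"},"force":{"type":"number"}},"required":["rows"]}

```bash
mkdir -p pics; cat > h.py <<'E'
from station import *
import numpy as np, cv2
def shot(n,f):
    c=camera(n); cv2.imwrite(f,c["frame"][:,:,::-1]); np.savez(f+".npz",**c); return c
def xyz(c,u,v,z=None):
    K,D=np.array(c["camera_matrix"]),np.array(c["D"]);R=cv2.Rodrigues(np.array(c["rvec"]))[0];t=np.array(c["tvec"]).ravel()
    p=cv2.undistortPoints(np.array([[[u,v]]],float),K,D)[0,0];r=R.T@np.array([p[0],p[1],1]);o=-R.T@t
    if z is None: return o+r*float(np.median(c["z_map"][int(v)-1:int(v)+2,int(u)-1:int(u)+2]))
    return o+r*(z-o[2])/r[2]
E
python3 - <<'E'
from h import *
shot("top","pics/top.png");shot("scene","pics/scene.png")
o=get_obs();print(o)
E
```

```text
{'time_s': 0.1, 'qpos': array([ 1.25836062e+00,  3.00396268e-01,  1.52150078e+00, -2.69646416e-06,
        1.32066783e+00, -6.65923183e-02]), 'joint_vel': array([ 6.33304093e-04,  2.54521805e-05, -1.06183405e-03, -4.31652328e-05,
       -1.39810598e-04, -8.28837270e-04]), 'tau': array([ 3.99405719e-03, -5.32653165e+01, -3.53275430e+01,  7.10874796e-02,
        2.35458522e-02, -4.61265108e-05]), 'ee_pos': array([0.13378774, 0.53325358, 0.20496134]), 'eef_rot': array([-3.14062241e+00, -6.20890151e-05,  2.89574991e+00]), 'force': array([0.7216615 , 0.27356652, 0.24248917]), 'moment': array([ 0.0131371 , -0.00499114, -0.04414107]), 'grip_force': 0.0, 'grip_width': 0.0940614413003562}
```

View pics/top.png

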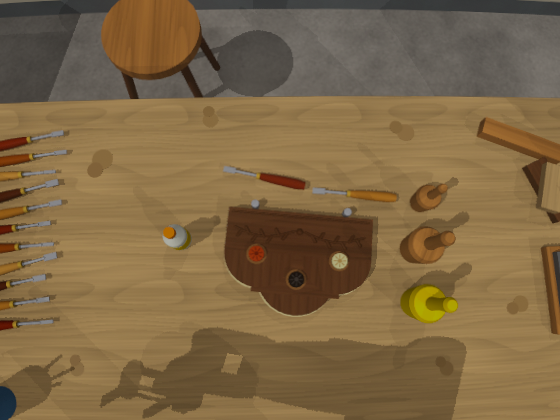

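View pics/scene.png

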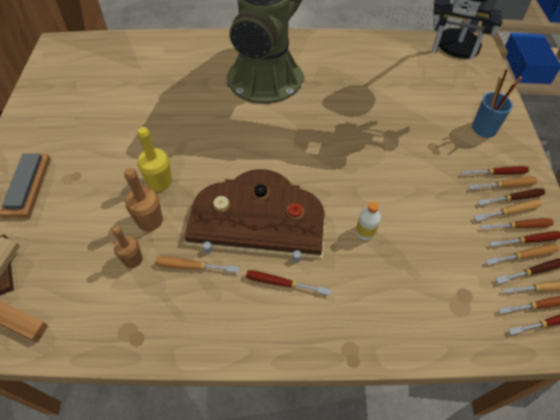

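The top view shows the maple (pale) rosette at about (340,261), the cherry at (257,254) and the ebony at (296,279). The mallets are at (428,245), (430,197) and the yellow one at (428,304), with the glue at (176,236). The scene view has maple at (221,203), ebony at (260,190) and cherry at (295,210). Only the cream one fits the target description.

```bash
python3 - <<'E'
from h import *
T=dict(np.load("pics/top.png.npz"));S=dict(np.load("pics/scene.png.npz"))
hsv=cv2.cvtColor(T["frame"],cv2.COLOR_RGB2HSV)
m=((hsv[:,:,1]<130)&(hsv[:,:,2]>140)).astype(np.uint8);k=np.zeros_like(m);k[240:282,320:360]=1
n,l,s,c=cv2.connectedComponentsWithStats(m*k);i=1+s[1:,4].argmax();print("maple top",c[i],s[i])
hs=cv2.cvtColor(S["frame"],cv2.COLOR_RGB2HSV)
m2=((hs[:,:,1]<130)&(hs[:,:,2]>120)).astype(np.uint8);k=np.zeros_like(m2);k[190:215,207:236]=1
n,l,s2,c2=cv2.connectedComponentsWithStats(m2*k);j=1+s2[1:,4].argmax();print("maple scene",c2[j],s2[j])
print(xyz(T,*c[i],.048),xyz(T,*c[i]),xyz(S,*c2[j],.048),xyz(S,*c2[j]))
for nm,p in dict(cherry=(257,254),ebony=(296,279),panelmid=(300,265),bench=(320,340),mal=(424,246),malhandle=(447,238),yel=(450,305),small=(443,188),glue=(170,233)).items(): print(nm,xyz(T,*p,.048).round(3),xyz(T,*p).round(3))
a=T["frame"][190:330,220:480];cv2.imwrite("pics/crop.png",cv2.resize(a[:,:,::-1],None,fx=3,fy=3,interpolation=2))
E
```

```text
maple top [339.06010929 260.43169399] [332 253  15  16 183]
maple scene [220.77647059 202.07058824] [213 196  16  13 170]
[ 0.53286996 -0.10237531  0.048     ] [ 0.53298531 -0.10264748  0.04644761] [ 0.53412389 -0.10455081  0.048     ] [ 0.53241919 -0.10491189  0.04557196]
cherry [0.552 0.083 0.048] [0.552 0.083 0.046]
ebony [ 0.494 -0.004  0.048] [ 0.494 -0.004  0.047]
panelmid [ 0.525 -0.014  0.048] [ 0.526 -0.015  0.033]
bench [ 0.36  -0.052  0.048] [ 0.355 -0.058 -0.001]
mal [ 0.561 -0.302  0.048] [ 0.555 -0.278  0.107]
malhandle [ 0.578 -0.358  0.048] [ 0.558 -0.286  0.205]
yel [ 0.426 -0.35   0.048] [ 0.433 -0.279  0.205]
small [ 0.698 -0.362  0.048] [ 0.672 -0.315  0.148]
glue [0.603 0.28  0.048] [0.592 0.262 0.119]
```

View pics/crop.png

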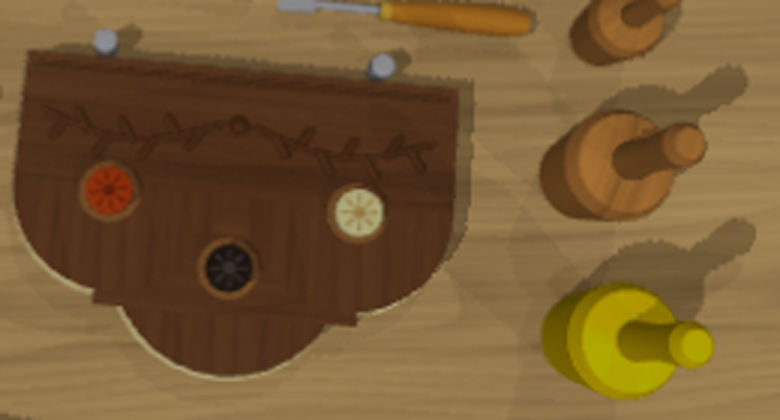

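Emit:
send_rows([
  {"dx": -10,"dy": -10,"jaw": 1},
  {"dx": -22,"dy": -21,"jaw": 1},
  {"dx": -22,"dy": -21,"jaw": 1},
  {"dx": -22,"dy": -21,"jaw": 1},
  {"dx": -22,"dy": -21,"jaw": 1},
  {"dx": -22,"dy": -21,"jaw": 1},
  {"dx": -22,"dy": -21,"jaw": 1},
  {"dx": -22,"dy": -21,"jaw": 1},
  {"dx": -22,"dy": -21,"jaw": 1},
  {"dx": -22,"dy": -21,"jaw": 1},
  {"dx": -22,"dy": -21,"jaw": 1},
  {"dx": -22,"dy": -21,"jaw": 1},
], force=10)

```text
invalid input at $.rows[0]: expected keys dx, dy, dz, roll, jaw
```

Emit:
send_rows([
  {"dx": -22,"dy": -21,"jaw": 1},
  {"dx": -22,"dy": -21,"jaw": 1},
  {"dx": -22,"dy": -21,"jaw": 1},
  {"dx": -22,"dy": -21,"jaw": 1},
  {"dx": -22,"dy": -21,"jaw": 1},
  {"dx": -22,"dy": -21,"jaw": 1},
  {"dx": -22,"dy": -21,"jaw": 1},
  {"dx": -22,"dy": -21,"jaw": 1},
  {"dx": -22,"dy": -21,"jaw": 1},
  {"dx": -22,"dy": -21,"jaw": 1},
  {"dx": -10,"dy": -10,"jaw": 1},
  {"jaw": 1},
])

```text
invalid input at $.rows[0]: expected keys dx, dy, dz, roll, jaw
```

```bash
cat > near.py <<'E'
from h import *
import sys
c=shot("wrist",sys.argv[1]);o=get_obs();print({k:np.round(o[k],4) for k in ("time_s","ee_pos","eef_rot","force","grip_width")})
hsv=cv2.cvtColor(c["frame"],cv2.COLOR_RGB2HSV)
m=((hsv[:,:,1]<130)&(hsv[:,:,2]>140)).astype(np.uint8)
n,l,s,ce=cv2.connectedComponentsWithStats(m)
for i in range(1,n):
    if s[i,4]>300: print(ce[i].round(1),s[i],xyz(c,*ce[i],.0465).round(4),xyz(c,*ce[i]).round(4))
E
python3 near.py pics/w1.png
```

```text
{'time_s': np.float64(0.15), 'ee_pos': array([0.1338, 0.5333, 0.205 ]), 'eef_rot': array([-3.1408e+00, -1.0000e-04,  2.8958e+00]), 'force': array([ 0.6199,  0.2532, -1.0541]), 'grip_width': np.float64(0.0941)}
[257.2 129.5] [     0      0    560    314 122985] [0.0584 0.5263 0.0465] [ 5.860e-02  5.226e-01 -4.000e-04]
[477.2 274.2] [459 264  41  17 366] [0.3034 0.7588 0.0465] [ 0.3381  0.7879 -0.001 ]
[262.1 364.9] [ 144  344  263   47 9176] [0.3734 0.4477 0.0465] [ 0.4176  0.4331 -0.0006]
```

View pics/w1.png

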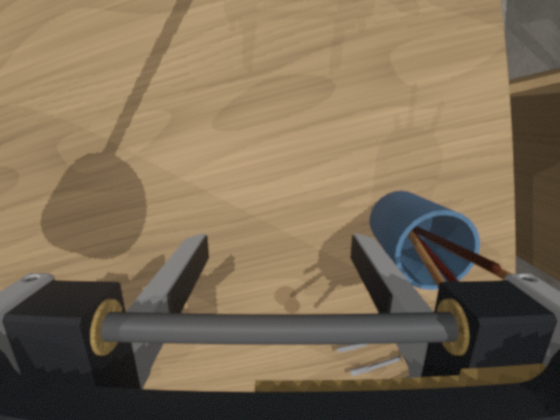

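The wrist view shows bare bench and a blue pencil cup at (430,245); the move was refused because each row needs all five keys. I'll check the cup's clearance, then resend.

```bash
python3 - <<'E'
from h import *
S=dict(np.load("pics/scene.png.npz"))
for p in ((490,122),(492,100),(506,74),(499,80)): print(p,xyz(S,*p).round(3))
E
```

```text
(490, 122) [0.258 0.661 0.066]
(492, 100) [0.222 0.658 0.118]
(506, 74) [-0.04   0.829  0.004]
(499, 80) [0.225 0.648 0.194]
```

Emit:
send_rows([
  {"dx": -10,"dy": -10,"dz": 0,"roll": 0,"jaw": 1},
  {"dx": -22,"dy": -21,"dz": 0,"roll": 0,"jaw": 1},
  {"dx": -22,"dy": -21,"dz": 0,"roll": 0,"jaw": 1},
  {"dx": -22,"dy": -21,"dz": 0,"roll": 0,"jaw": 1},
  {"dx": -22,"dy": -21,"dz": 0,"roll": 0,"jaw": 1},
  {"dx": -22,"dy": -21,"dz": 0,"roll": 0,"jaw": 1},
  {"dx": -22,"dy": -21,"dz": 0,"roll": 0,"jaw": 1},
  {"dx": -22,"dy": -21,"dz": 0,"roll": 0,"jaw": 1},
  {"dx": -22,"dy": -21,"dz": 0,"roll": 0,"jaw": 1},
  {"dx": -22,"dy": -21,"dz": 0,"roll": 0,"jaw": 1},
  {"dx": -22,"dy": -21,"dz": 0,"roll": 0,"jaw": 1},
  {"dx": -22,"dy": -21,"dz": 0,"roll": 0,"jaw": 1},
], force=10)

```text
time_s: 1.15
ee_pos: [0.32, 0.237, 0.2055]
eef_rot: [3.142, 0.0, 2.896]
force: [0.3, 0.2, 0.2]
grip_width: 0.0175
grip_force: 0.0
```

Emit:
send_rows([
  {"dx": -22,"dy": -21,"dz": 0,"roll": 0,"jaw": 1},
  {"dx": -22,"dy": -21,"dz": 0,"roll": 0,"jaw": 1},
  {"dx": -22,"dy": -21,"dz": 0,"roll": 0,"jaw": 1},
  {"dx": -22,"dy": -21,"dz": 0,"roll": 0,"jaw": 1},
  {"dx": -22,"dy": -21,"dz": 0,"roll": 0,"jaw": 1},
  {"dx": -22,"dy": -21,"dz": 0,"roll": 0,"jaw": 1},
  {"dx": -22,"dy": -21,"dz": 0,"roll": 0,"jaw": 1},
  {"dx": -22,"dy": -21,"dz": 0,"roll": 0,"jaw": 1},
  {"dx": -22,"dy": -21,"dz": 0,"roll": 0,"jaw": 1},
  {"dx": -22,"dy": -21,"dz": 0,"roll": 0,"jaw": 1},
  {"dx": -10,"dy": -10,"dz": 0,"roll": 0,"jaw": 1},
  {"dx": 0,"dy": 0,"dz": 0,"roll": 0,"jaw": 1},
])

```text
time_s: 2.15
ee_pos: [0.4898, -0.0328, 0.2049]
eef_rot: [-3.141, -0.001, 2.893]
force: [-0.2, 0.9, -0.9]
grip_width: 0.0008
grip_force: 0.0
```

```bash
python3 near.py pics/w2.png
```

```text
{'time_s': np.float64(2.2), 'ee_pos': array([ 0.4891, -0.0314,  0.2049]), 'eef_rot': array([-3.1415e+00, -1.1000e-03,  2.8940e+00]), 'force': array([ 0.1283,  0.3374, -0.6884]), 'grip_width': np.float64(0.0004)}
[287.8 121.7] [     0      0    560    314 120093] [ 0.4144 -0.0045  0.0465] [ 0.4145 -0.004   0.0311]
[233.3 234.9] [216 218  36  35 961] [ 0.5279 -0.1008  0.0465] [ 0.5282 -0.101   0.0454]
[265.9 258.5] [253 233  24  48 831] [ 0.5681 -0.0701  0.0465] [ 0.4792 -0.0377  0.2402]
[293.  260.4] [283 234  24  49 927] [ 0.5789 -0.0379  0.0465] [ 0.4822 -0.0238  0.2434]
[ 92.  301.5] [ 81 289  26  22 348] [ 0.5745 -0.3164  0.0465] [ 0.5482 -0.2669  0.1015]
[279.1 356.9] [272 324  22  58 524] [ 0.7208 -0.0916  0.0465] [ 0.7641 -0.1026 -0.001 ]
[ 92.9 358.1] [  72  341   56   35 1044] [ 0.6641 -0.3588  0.0465] [ 0.6995 -0.4075 -0.001 ]
[426.4 364.2] [ 361  340  127   50 5136] [0.7907 0.1121 0.0465] [ 0.8442  0.13   -0.0012]
[164.1 362.8] [ 135  343   54   39 1571] [ 0.6935 -0.256   0.0465] [ 7.326e-01 -2.898e-01 -5.000e-04]
```

View pics/w2.png

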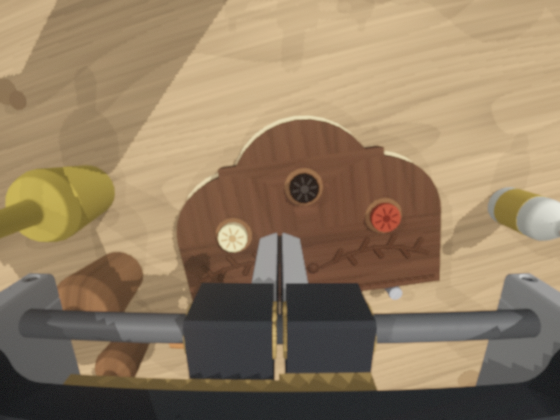

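The wrist view shows the maple at (233,237), the ebony at (304,187) and the cherry at (386,217), with the shut fingers over the panel. Three views agree on the maple at about (0.531, -0.102), z ≈ 0.046, which fits a joint value near 0.003.

Emit:
send_rows([
  {"dx": -15,"dy": -15,"dz": 0,"roll": 0,"jaw": 1},
  {"dx": -20,"dy": -20,"dz": 0,"roll": 0,"jaw": 1},
  {"dx": -15,"dy": -15,"dz": 0,"roll": 0,"jaw": 1},
  {"dx": -8,"dy": -8,"dz": 0,"roll": 0,"jaw": 1},
  {"dx": 0,"dy": 0,"dz": 20,"roll": 0,"jaw": 1},
  {"dx": 0,"dy": 0,"dz": 25,"roll": 0,"jaw": 1},
  {"dx": 0,"dy": 0,"dz": 25,"roll": 0,"jaw": 1},
  {"dx": 0,"dy": 0,"dz": 25,"roll": 0,"jaw": 1},
  {"dx": 0,"dy": 0,"dz": 20,"roll": 0,"jaw": 1},
  {"dx": 0,"dy": 0,"dz": 12,"roll": 0,"jaw": 1},
  {"dx": 0,"dy": 0,"dz": 0,"roll": 0,"jaw": 1},
  {"dx": 0,"dy": 0,"dz": 0,"roll": 0,"jaw": 1},
])

```text
time_s: 3.2
ee_pos: [0.5313, -0.1007, 0.079]
eef_rot: [3.142, -0.0, 2.896]
force: [1.0, 0.4, 0.3]
grip_width: 0.0004
grip_force: 0.0
```

```bash
python3 near.py pics/w3.png
```

```text
{'time_s': np.float64(3.25), 'ee_pos': array([ 0.5318, -0.101 ,  0.0797]), 'eef_rot': array([3.1415e+00, 1.3000e-03, 2.8962e+00]), 'force': array([-0.4472,  0.4184,  0.1449]), 'grip_width': np.float64(0.0007)}
[222.3 119.2] [    0     0   560   313 97238] [ 0.4429 -0.1195  0.0465] [ 0.4402 -0.1281 -0.0011]
[504.6 130.2] [498 101  15  66 648] [0.497  0.0753 0.0465] [0.4998 0.0855 0.0328]
[374.3 156.1] [ 320  116  135  105 2693] [ 0.4934 -0.0216  0.0465] [ 0.4935 -0.0213  0.0456]
[536.  287.3] [507 269  53  43 996] [0.6367 0.1001 0.0465] [ 0.5162 -0.0205  0.1861]
[279.9 352. ] [272 306  23  78 744] [ 0.6425 -0.128   0.0465] [ 0.6845 -0.1384 -0.0007]
[124.4 328.4] [  64  321  116   17 1342] [ 0.5879 -0.2539  0.0465] [ 0.4958 -0.1347  0.1925]
[441.5 329.6] [ 378  321  138   19 1609] [0.656  0.014  0.0465] [ 0.5166 -0.0525  0.1926]
[422.2 365.4] [ 356  336  134   55 3141] [ 0.6914 -0.0062  0.0465] [0.7186 0.0025 0.0223]
[145.7 358.2] [  84  338  106   45 2519] [ 0.6224 -0.2478  0.0465] [ 0.6602 -0.2852 -0.001 ]
```

View pics/w3.png

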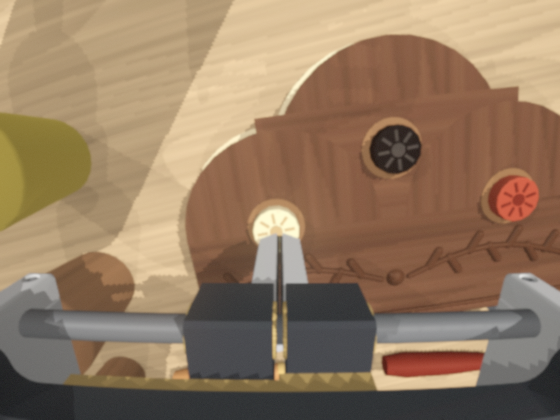

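The maple is at about (276,231) directly ahead of the fingertips, with the ebony at (396,149) well clear.

```bash
python3 - <<'E'
from h import *
W=dict(np.load("pics/w3.png.npz"))
for p in ((276.5,230.5),(276.5,207),(253,228),(300,228)): print(p,xyz(W,*p,.0465).round(4),xyz(W,*p).round(4))
E
```

```text
(276.5, 230.5) [ 0.5312 -0.1031  0.0465] [ 0.5314 -0.1032  0.046 ]
(276.5, 207) [ 0.5132 -0.0986  0.0465] [ 0.515  -0.0991  0.0399]
(253, 228) [ 0.525  -0.1199  0.0465] [ 0.529  -0.1221  0.0343]
(300, 228) [ 0.5336 -0.0853  0.0465] [ 0.5383 -0.0855  0.0338]
```

Emit:
send_rows([
  {"dx": 0,"dy": -2,"dz": 8,"roll": 0,"jaw": 1},
  {"dx": 0,"dy": 0,"dz": 10,"roll": 0,"jaw": 1},
  {"dx": 0,"dy": 0,"dz": 8,"roll": 0,"jaw": 1},
  {"dx": 0,"dy": 0,"dz": 3,"roll": 0,"jaw": 1},
  {"dx": 0,"dy": 0,"dz": 1,"roll": 0,"jaw": 1},
  {"dx": 0,"dy": 0,"dz": 1,"roll": 0,"jaw": 1},
  {"dx": 0,"dy": 0,"dz": 1,"roll": 0,"jaw": 1},
  {"dx": 0,"dy": 0,"dz": 1,"roll": 0,"jaw": 1},
  {"dx": 0,"dy": 0,"dz": 1,"roll": 0,"jaw": 1},
  {"dx": 0,"dy": 0,"dz": 1,"roll": 0,"jaw": 1},
  {"dx": 0,"dy": 0,"dz": 0,"roll": 0,"jaw": 1},
  {"dx": 0,"dy": 0,"dz": 0,"roll": 0,"jaw": 1},
])

```text
time_s: 4.25
ee_pos: [0.531, -0.1033, 0.0436]
eef_rot: [-3.142, 0.0, 2.896]
force: [-0.3, -0.2, 1.6]
grip_width: 0.0004
grip_force: 0.9
```

Emit:
send_rows([
  {"dx": 0,"dy": 0,"dz": 1,"roll": 0,"jaw": 1},
  {"dx": 0,"dy": 0,"dz": 1,"roll": 0,"jaw": 1},
  {"dx": 0,"dy": 0,"dz": 0,"roll": 0,"jaw": 1},
  {"dx": 0,"dy": 0,"dz": 0,"roll": 0,"jaw": 1},
])

```text
time_s: 4.58
ee_pos: [0.5309, -0.1033, 0.0414]
eef_rot: [3.142, 0.0, 2.896]
force: [0.8, 1.2, 1.6]
grip_width: 0.0006
grip_force: 0.9
```

Sliding at about 2 N, as expected. Continuing in small steps until the force rises.

Emit:
send_rows([
  {"dx": 0,"dy": 0,"dz": 1,"roll": 0,"jaw": 1},
  {"dx": 0,"dy": 0,"dz": 1,"roll": 0,"jaw": 1},
  {"dx": 0,"dy": 0,"dz": 0,"roll": 0,"jaw": 1},
  {"dx": 0,"dy": 0,"dz": 0,"roll": 0,"jaw": 1},
])

```text
time_s: 4.92
ee_pos: [0.5309, -0.1033, 0.0395]
eef_rot: [3.142, 0.0, 2.896]
force: [0.3, 0.3, 3.1]
grip_width: 0.0006
grip_force: 1.7
```

Emit:
send_rows([
  {"dx": 0,"dy": 0,"dz": 1,"roll": 0,"jaw": 1},
  {"dx": 0,"dy": 0,"dz": 0,"roll": 0,"jaw": 1},
  {"dx": 0,"dy": 0,"dz": 0,"roll": 0,"jaw": 1},
])

```text
time_s: 5.17
ee_pos: [0.531, -0.1033, 0.0386]
eef_rot: [-3.142, 0.0, 2.896]
force: [0.3, -0.6, 4.7]
grip_width: 0.0002
grip_force: 2.6
```

Emit:
send_rows([
  {"dx": 0,"dy": 0,"dz": 1,"roll": 0,"jaw": 1},
  {"dx": 0,"dy": 0,"dz": 0,"roll": 0,"jaw": 1},
  {"dx": 0,"dy": 0,"dz": 0,"roll": 0,"jaw": 1},
])

```text
time_s: 5.42
ee_pos: [0.531, -0.1033, 0.0377]
eef_rot: [-3.142, 0.0, 2.896]
force: [-0.8, 0.6, 6.5]
grip_width: 0.0005
grip_force: 3.4
```

The force is now rising 2 N per mm, so the plug is home. Drawing back straight up.

Emit:
send_rows([
  {"dx": 0,"dy": 0,"dz": -2,"roll": 0,"jaw": 1},
  {"dx": 0,"dy": 0,"dz": -5,"roll": 0,"jaw": 1},
  {"dx": 0,"dy": 0,"dz": -15,"roll": 0,"jaw": 1},
  {"dx": 0,"dy": 0,"dz": -25,"roll": 0,"jaw": 1},
  {"dx": 0,"dy": 0,"dz": -30,"roll": 0,"jaw": 1},
  {"dx": 0,"dy": 0,"dz": -30,"roll": 0,"jaw": 1},
  {"dx": 0,"dy": 0,"dz": -30,"roll": 0,"jaw": 1},
  {"dx": 0,"dy": 0,"dz": -20,"roll": 0,"jaw": 1},
  {"dx": 15,"dy": 15,"dz": -5,"roll": 0,"jaw": 1},
  {"dx": 20,"dy": 20,"dz": 0,"roll": 0,"jaw": 1},
  {"dx": 10,"dy": 10,"dz": 0,"roll": 0,"jaw": 1},
  {"dx": 0,"dy": 0,"dz": 0,"roll": 0,"jaw": 1},
])

```text
time_s: 6.42
ee_pos: [0.497, -0.0469, 0.1995]
eef_rot: [3.141, -0.001, 2.898]
force: [-0.2, -0.2, -0.1]
grip_width: 0.0004
grip_force: 0.0
```

```bash
python3 near.py pics/w4.png | head -3; python3 - <<'E'
from h import *
W=dict(np.load("pics/w4.png.npz"));o=get_obs();print(o["ee_pos"],o["force"])
R=cv2.Rodrigues(W["rvec"])[0];
def zm(p):
    u=cv2.projectPoints(np.array([p],float),W["rvec"],W["tvec"],W["camera_matrix"],W["D"])[0].ravel()
    a=[xyz(W,u[0]+i,u[1]+j)[2] for i in range(-6,7,3) for j in range(-6,7,3)]
    return u.round(0),np.median(a).round(4)
print(zm([.531,-.103,.042]),zm([.552,.083,.047]),zm([.494,-.004,.047]))
E
```

```text
{'time_s': np.float64(6.4667), 'ee_pos': array([ 0.4978, -0.048 ,  0.1995]), 'eef_rot': array([-3.1415e+00, -3.0000e-04,  2.8975e+00]), 'force': array([-0.3465, -0.2266,  0.2611]), 'grip_width': np.float64(0.0001)}
[284.4 122. ] [     0      0    560    314 117641] [ 0.4209 -0.0227  0.0465] [ 0.4209 -0.0224  0.0324]
[241.6 228. ] [ 223  211   38   35 1036] [ 0.5274 -0.101   0.0465] [ 0.5295 -0.1025  0.0399]
[ 0.49775766 -0.04799822  0.1994782 ] [-0.34654245 -0.22660593  0.26114269]
(array([241., 230.]), np.float64(0.0394)) (array([397., 212.]), np.float64(0.0454)) (array([315., 182.]), np.float64(0.0458))
```

View pics/w4.png

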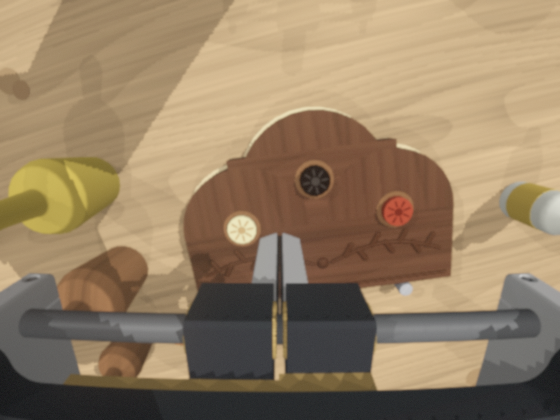

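The maple at (241,229) now measures 0.0395 high, which is home. The cherry at (397,212) and ebony at (315,181) still stand at about 0.0455, and the fingers are clear.

```bash
python3 -c "
from station import *
print(hand_in())"
```

```text
the job is handed in; nothing more can be done
None
```

The maple rosette is pressed fully home (its top measures about 0.0395 m, where 0.040 m is home) with a peak push of about 6.5 N; the cherry and ebony were not touched, the arm stayed clear of the gouges, mallet and bottle, it is drawn back clear, and the job is handed in at about 6.5 s, though the hand-in returned no verdict.

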